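# Load the drying turntable and shift its drive through the zigzag gate

## Task

Take the two tall vases off the turntable and stand them fully on the plywood ware board, and stand every lidded caddy upright on the turntable with its whole foot on the disc. Only when the turntable is loaded, work the drive box's lever along its zigzag gate from park to the end of the last lane, letting it rest for a moment at the far end of each of the three lanes. Then, with the lever in that last position and never before, press the start button fully down and let it spring back; leave the glaze pot and the bowl where they stand.

Things in the scene. Friction and masses are not known exactly. Their poses are not given: they have to be found in the camera images.
- turntable: fixed round dark brown turntable, disc 260 mm in diameter; origin on its axis at table height, top of the disc 45 mm above the table. It does not turn here. It stands left or right of the robot, the drive box on the other side.
- ware_board: fixed plywood board, 110 (its x) x 300 (its y) x 12 mm, flat on the table at the far middle; origin at the centre of its underside.
- vase1: loose tall bottle-shaped vase of grey clay, 0.28 kg or so, 140 mm high: foot 56 mm, belly 66 mm in diameter up to 74 mm height, tapering to a round neck 28 mm in diameter from 90 to 132 mm height. Origin at the centre of its foot, z up. One of two alike; both start on the turntable.
- vase2: loose tall bottle-shaped vase of grey clay, 0.28 kg or so, 140 mm high: foot 56 mm, belly 66 mm in diameter up to 74 mm height, tapering to a round neck 28 mm in diameter from 90 to 132 mm height. Origin at the centre of its foot, z up. One of two alike; both start on the turntable.
- caddy1: loose lidded caddy of grey clay, 0.22 kg or so: upright solid cylinder 60 mm in diameter and 62 mm high with a small lid knob (16 mm in diameter, 14 mm high) on top; lid and body are one piece. Origin at the centre of its foot, z up. One of four alike; two to four are present, standing on the table in front of the robot (None from the start if absent).
- caddy2: loose lidded caddy of grey clay, 0.22 kg or so: upright solid cylinder 60 mm in diameter and 62 mm high with a small lid knob (16 mm in diameter, 14 mm high) on top; lid and body are one piece. Origin at the centre of its foot, z up. One of four alike; two to four are present, standing on the table in front of the robot (None from the start if absent).
- caddy3: loose lidded caddy of grey clay, 0.22 kg or so: upright solid cylinder 60 mm in diameter and 62 mm high with a small lid knob (16 mm in diameter, 14 mm high) on top; lid and body are one piece. Origin at the centre of its foot, z up. One of four alike; two to four are present, standing on the table in front of the robot (None from the start if absent).
- caddy4: loose lidded caddy of grey clay, 0.22 kg or so: upright solid cylinder 60 mm in diameter and 62 mm high with a small lid knob (16 mm in diameter, 14 mm high) on top; lid and body are one piece. Origin at the centre of its foot, z up. One of four alike; two to four are present, standing on the table in front of the robot (None from the start if absent).
- drive_box: fixed grey drive box, 200 (its x) x 170 (its y) x 60 mm; origin at the centre of its underside; yaw within 0.3 rad of the robot's axes. On top: a black zigzag gate in a steel frame (70 mm above the table) with the lever, and on its -x side, towards the robot, the round start button.
- gate_park (a point): lever axis at park, on the gate's top face (70 mm up). Three lanes along the box's y, 40 mm apart in x, parted by two steel tongues; lanes 1 and 2 join at gate_y 0.06, lanes 2 and 3 at gate_y 0. From park the way is +y, +x, -y, +x, +y.
- gate_end (a point): lever axis at the end of the last lane, on the gate's top face. Far ends of lanes 1, 2, 3 as (gate_x, gate_y): (0, 0.06), (0.04, 0), (0.08, 0.06), each good to 10 mm; half a second's rest at each is enough.
- lever_knob (a point): centre of the lever's knob, an upright black cylinder 28 mm in diameter and 40 mm high on a 12 mm stem; centre 120 mm, top 140 mm above the table. The lever stays upright and slides in the box's x and y; about 5 mm play in a lane, about 2 N of friction each way, stays where it is left.
- gate_x (a joint): lever position along the box's +x (away from the robot), m: 0 in the first lane, 0.04 in the second, 0.08 in the third
- gate_y (a joint): lever position along the box's +y (to the robot's left), m: 0 at park (it may start up to 0.025 along the first lane), 0.06 at the far end of the first lane; stops at -0.005 and 0.065
- start_top (a point): centre of the top of the white start button (34 mm in diameter), about 80 mm above the table, pressed straight down
- start (a joint): start button travel, m: 0 released, 0.008 fully down; about 6 N fully down, springs back
- glaze_pot: bystander: small amber glass pot with a white lid, 40 mm in diameter, 61 mm high, on the table among the caddies; origin at the centre of its foot
- bowl: bystander: small clay bowl, 72 mm across, 35 mm high, at one end of the ware board; origin at the centre of its foot
Mind the look-alikes: they are no part of the job. Leave any orange or yellow look-alike of the vase2 alone.

How it is judged:
By the outcome, as a careful person would: the job done as asked, in the order asked, and still so for the second after the job is handed in, with the robot touching nothing.
Of caddy1, caddy2, caddy3, caddy4 only 2 to 4 are there at a start; the rules pass over those that are not, and their reading is None.
At some moment in a run one of caddy1, caddy2, caddy3, caddy4 may be knocked a few centimetres aside while the robot is not near it.
It also fails if it takes over 210 s, if anything falls off the work surface, if the arm or the gripper's body presses on something with over 40 N, if the wrist force passes 120 N, or if a joint passes its speed limit or range.

## Robot

A 6-joint arm with a two-finger parallel gripper is mounted at the origin on the work surface. World frame = base frame: x ahead of the robot, y to its left, z up, the work surface at z = 0. Lengths are in m, angles in rad, forces in N, time in s.
With the tool pointing down it reaches from about 0.35 to 0.975 m from the base axis. Payload 4.9 kg.
Tool frame: the origin (TCP) lies on the front face of the gripper's body, between the roots of the fingers; the fingertips stand ctrl.finger_overhang ahead of it and the grasp point (between the pads) lies 54 mm ahead of it (ctrl.finger_overhang is the distance from the TCP to the fingertips, in m); z points along the fingers, y is the line along which they close (so a half turn about z gives the same grasp; the last joint's range is limited). The gripper opens to 85 mm and grips with 20 to 120 N. Pads are 22 mm wide; open, the fingers measure 114 mm over their backs; the gripper's body (76 mm by 85 mm) begins 54 mm behind the grasp point. The pads swing forward as they close: fully open they stand 13 mm farther back than shut.
Start: joints at [0.998, 0.053, 1.613, -0, 1.476, -0.119], TCP at [0.274, 0.562, 0.304] pointing down, gripper open.
Joint ranges: [-3.01, 3.01], [-1.01, 2.22], [0.06, 2.58], [-1.02, 4.17], [0.09, 2.62], [-3.14, 3.14]. Speed limits (rad/s): [2.57, 2.57, 3.14, 3.14, 3.14, 3.14].

## Interface

Orientations are given as a rotation vector (axis times angle).
In Python, from station import ctrl, vision gives the robot as it stands. The module is installed in compiled form; this text tells all that it offers.
- The arm moves only by the tool drive_tool, never from a script. Its argument "rows" is a list of rows, each a list of 2 entries, a list of its own where there are three numbers: the shift along the tool's x, y, z in m, then the turn about the tool's z in rad. A call has 1 to 10 rows; each row shifts and turns the commanded pose from where the row before left it, along the tool's axes as they then stand; what a row does not reach is not made up. A row lasts 1/10 s, in which the tool goes at most 50 mm and 8.59 degrees, less where a joint would pass 70% of its speed; a pose out of reach is approached as far as the arm can. A call with a gripper value outside its range is refused whole. "jaw" is the closure, from 0 (fully open) to 1 (shut), set as the call begins (left out, the last holds). The fingers move at their own pace and stop on an object; "grip_force" is the grip in N (left out, the last holds). Time passes only in rows, so rows that do not move let the fingers close. It gives the time, the measured TCP pose, the force, the opening and the grip force at its end, in the units of the state.
- ctrl.get_obs(): the state, without advancing time (a new reading comes with each control period).
- vision.get_image(name): name is "scene" or "top"; returns a dict with "image" (480x640x3 uint8, blue, green, red), "vertical_fov" (degrees; the focal length in pixels is half the picture's height over the tangent of half this angle, whatever the lens; pixels are square), "cx", "cy" (the principal point, pixels), "dist_coeffs" ([k1, k2, p1, p2, k3] as OpenCV has them; the pictures are not rectified), "R" (3x3) and "t" (3): a world point X has camera coordinates R X + t. Camera axes: x right, y down, z forward; pixel columns grow to the right and rows downward; lengths in m; the calibration is good to about 2 mm. A picture is of the moment at which its call begins. There is no depth.
- ctrl.finish_job(): hands the job in; it is judged then, once.
The state is a dict: "t": time; "q": joint angles; "dq": joint speeds; "effort": joint torques, N m; "tool_pos": TCP position; "tool_rot": TCP orientation; "contact_force": force on the tool from outside, world axes, zero at the start; "wrist_torque": the same for the moment, N m; "opening": finger opening in m; "grip_force": force on a finger pad.
Only numpy, scipy, OpenCV 4.12 (cv2) and the standard library are available. Lean on these libraries where they do the work, as an engineer would, in place of code of your own. Each camera call takes 0.05 s, during which the arm holds its last target. There are 200 camera calls.

## Working session

There is one attempt and no reset: what is moved stays moved. The work goes in short steps, Python scripts to look and compute and a tool call to move; the robot and the scene stay as the last step left them, time stands still between calls to the robot, and variables do not carry over. Pictures are saved under pics/ and viewed, at most 14 in all, crops included, and the job is handed in when it is done.

Besides the shell and the picture viewer there is one more tool, called after "Call:" as a command line: name --argument value ..., lists and objects as JSON in quotes. drive_tool: Moves the arm, as the interface text tells. Its arguments: {"type":"object","properties":{"rows":{"type":"array","items":{"type":"array"}},"jaw":{"type":"number"},"grip_force":{"type":"number"}},"required":["rows"]}

```bash
mkdir -p pics
cat > h.py <<'E'
import numpy as np, cv2
from station import ctrl, vision
def cam(n):
    d=vision.get_image(n); h=d["image"].shape[0]
    f=h/2/np.tan(np.radians(d["vertical_fov"])/2)
    d["K"]=np.array([[f,0,d["cx"]],[0,f,d["cy"]],[0,0,1.]]); d["D"]=np.array(d["dist_coeffs"],float)
    d["R"]=np.array(d["R"]);d["t"]=np.array(d["t"]); return d
def proj(d,P):
    return cv2.projectPoints(np.array(P,float).reshape(-1,3),cv2.Rodrigues(d["R"])[0],d["t"],d["K"],d["D"])[0].reshape(-1,2)
def back(d,uv,z):
    n=cv2.undistortPoints(np.array(uv,float).reshape(-1,1,2),d["K"],d["D"]).reshape(-1,2)
    r=np.c_[n,np.ones(len(n))]@d["R"]; c=-d["R"].T@d["t"]
    return c+r*((z-c[2])/r[:,2])[:,None]
def st():
    o=ctrl.get_obs(); print(o["t"],np.round(o["tool_pos"],4),np.round(o["tool_rot"],3),np.round(o["contact_force"],1),o["opening"],o["grip_force"]); return o
E
python3 - <<'E'
from h import *
for n in("scene","top"):
    d=cam(n); cv2.imwrite(f"pics/{n}0.png",d["image"]); print(n,d["K"][0,0],-d["R"].T@d["t"],d["R"][2])
st(); print(ctrl.finger_overhang)
E
```

```text
scene 520.1313579668185 [ 1.22169255 -0.54945144  1.09778211] [-0.50187001  0.46836761 -0.72715767]
top 440.8754553270056 [0.38033493 0.07874247 1.11263174] [ 0.15672281  0.00191508 -0.98764077]
0.1 [0.2738 0.5614 0.3028] [-7.07e-01 -3.06e+00  3.00e-03] [ 0.  -0.8 -0.4] 0.08537878884507726 0.0
0.0726
```

View pics/scene0.png

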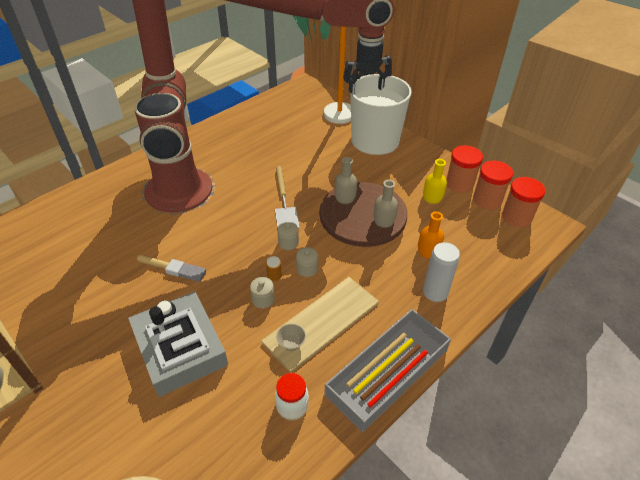

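View pics/top0.png

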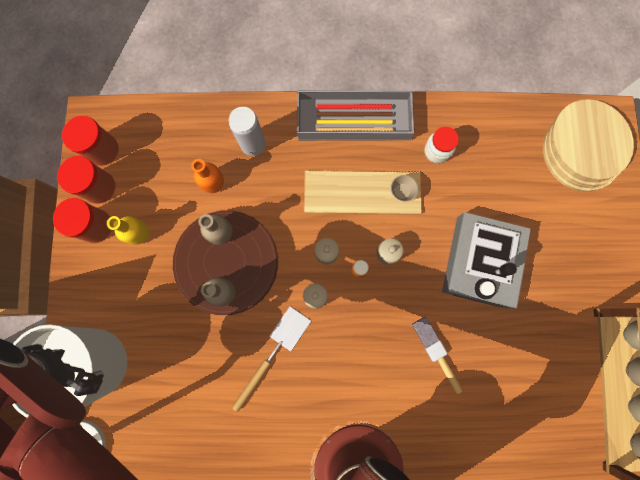

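The top view shows three caddies at (327,250), (390,251) and (315,295), with the pot at (360,268). The two grey vases on the disc are at (213,228) and (215,291). The orange (207,175) and yellow (128,230) bottles are off the disc, so they're look-alikes and not part of the job. The board is at (363,192) with the bowl on its right end, and the box is at (487,260). I'll check these in enlarged crops.

Run:
```python
import cv2
a=cv2.imread("pics/top0.png")
cv2.imwrite("pics/c1.png",cv2.resize(a[160:320,170:430],None,fx=3,fy=3,interpolation=cv2.INTER_CUBIC))
cv2.imwrite("pics/c2.png",cv2.resize(a[200:320,430:550],None,fx=5,fy=5,interpolation=cv2.INTER_CUBIC))
```

```text
(no output)
```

View pics/c1.png

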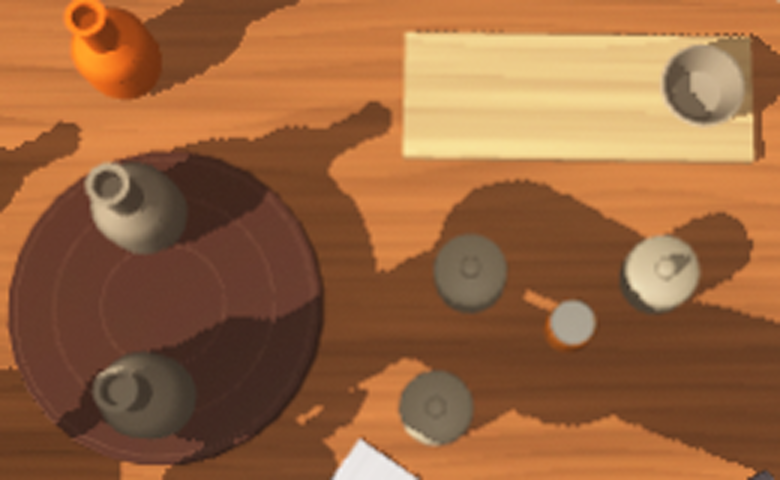

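View pics/c2.png

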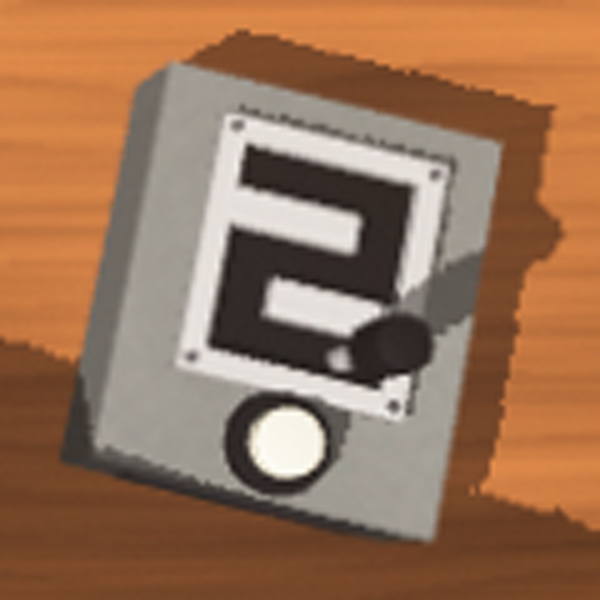

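Run:
```python
from h import *
d=cam("top")
def c1(*p): return [(170+(x+.5)/3-.5,160+(y+.5)/3-.5) for x,y in p]
def c2(*p): return [(430+(x+.5)/5-.5,200+(y+.5)/5-.5) for x,y in p]
np.set_printoptions(precision=4,suppress=True)
P=lambda n,uv,z:print(n,*[x[:2] for x in back(d,uv,z)])
P("disc",c1((10,308),(323,308),(166,152),(166,465)),.045)
P("vases",c1((112,185),(123,390)),.185)
P("caddies",c1((470,267),(664,267),(435,407)),.076)
P("pot",c1((573,323)),.061)
P("board",c1((405,32),(754,37),(754,160),(404,157)),.012)
P("bowl",c1((704,84)),.047)
P("button",c2((288,441)),.08);P("knob",c2((408,337)),.14)
P("box",c2((178,65),(502,142),(435,540),(85,455)),.06)
P("frame",c2((237,124),(435,173),(393,406),(192,357)),.07)
```

```text
disc [0.4977 0.4521] [0.4976 0.1948] [0.6279 0.3274] [0.3712 0.3193]
vases [0.5713 0.3332] [0.4244 0.3197]
caddies [0.5266 0.0754] [ 0.5262 -0.0784] [0.4164 0.103 ]
pot [ 0.4834 -0.0067]
board [0.7413 0.1309] [ 0.7366 -0.1721] [ 0.6272 -0.1677] [0.6304 0.1312]
bowl [ 0.6843 -0.1204]
button [ 0.4318 -0.3035]
knob [ 0.4748 -0.3389]
box [ 0.6175 -0.2667] [ 0.5788 -0.4276] [ 0.3848 -0.3804] [ 0.4269 -0.2118]
frame [ 0.5859 -0.2909] [ 0.5616 -0.3879] [ 0.4485 -0.3594] [ 0.4726 -0.2627]
```

Measured against the given sizes: the disc centre is (0.499, 0.323), 258 mm across. The board centre is about (0.684, -0.019), 110 x 300 mm. Both agree. Three caddies are present. I'll start with the far vase at (0.571, 0.333).

Call:
drive_tool --rows '[[[0,0,0],-0.1135],[[0,0,0],-0.1135],[[0,0,0],-0.1135],[[0,0,0],-0.1135],[[-0.03,-0.0228,0],0],[[-0.03,-0.0228,0],0],[[-0.03,-0.0228,0],0],[[-0.03,-0.0228,0],0],[[-0.03,-0.0228,0],0],[[-0.03,-0.0228,0],0]]' --jaw 0 --grip_force 30

```text
t: 1.15
tool_pos: [0.4549, 0.4238, 0.3035]
tool_rot: [0.0, -3.141, 0.0]
contact_force: [1.0, -0.1, -0.7]
opening: 0.0853
grip_force: 0.0
```

Call:
drive_tool --rows '[[[-0.03,-0.0228,0],0],[[-0.03,-0.0228,0],0],[[-0.03,-0.0228,0],0],[[-0.027,-0.0228,0],0],[[0,0,0],0],[[0,0,0],0]]'

```text
t: 1.75
tool_pos: [0.5712, 0.3332, 0.3033]
tool_rot: [-0.002, -3.14, 0.0]
contact_force: [-0.4, 0.8, -0.4]
opening: 0.0856
grip_force: 0.0
```

Call:
drive_tool --rows '[[[0,0,0.03],0],[[0,0,0.03],0],[[0,0,0.02],0],[[0,0,0.009],0],[[0,0,0],0]]'

```text
t: 2.25
tool_pos: [0.5695, 0.3343, 0.2131]
tool_rot: [0.003, -3.138, 0.002]
contact_force: [-0.9, -0.6, 0.6]
opening: 0.0853
grip_force: 0.0
```

Call:
drive_tool --rows '[[[0,0,0],0],[[0,0,0],0],[[0,0,0],0],[[0,0,0],0],[[0,0,0],0],[[0,0,0],0],[[0,0,0],0],[[0,0,0],0]]' --jaw 1 --grip_force 40

```text
t: 3.05
tool_pos: [0.5715, 0.3342, 0.2161]
tool_rot: [-0.0, 3.14, 0.002]
contact_force: [-0.4, 2.4, 6.0]
opening: 0.0274
grip_force: 39.1
```

Run:
```python
from h import *
d=cam("scene"); cv2.imwrite("pics/s1.png",cv2.resize(d["image"][100:340,200:480],None,fx=2.5,fy=2.5)); st()
```

```text
3.1 [0.5715 0.3342 0.2161] [-0.00e+00  3.14e+00  2.00e-03] [-1.   0.6  4.8] 0.02697242234713714 39.14216101169586
```

View pics/s1.png

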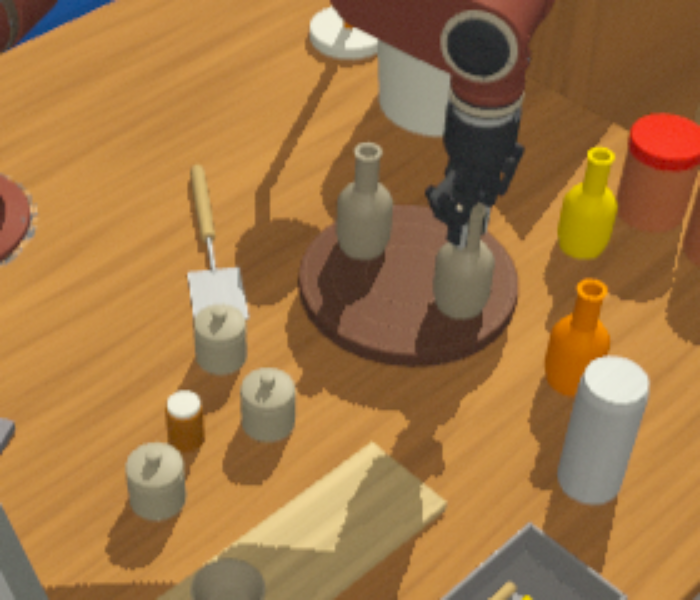

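The picture shows the jaws round the neck of the far vase (crop 475,225), with the opening at 27 mm. Now lifting it.

Call:
drive_tool --rows '[[[0,0,-0.02],0],[[0,0,-0.035],0],[[0,0,-0.035],0],[[-0.0113,-0.0244,0],0],[[-0.0113,-0.0244,0],0],[[-0.0113,-0.0244,0],0],[[-0.0113,-0.0244,0],0],[[-0.0113,-0.0244,0],0],[[-0.0113,-0.0244,0],0],[[-0.0113,-0.0244,0],0]]'

```text
t: 4.1
tool_pos: [0.6496, 0.1614, 0.3022]
tool_rot: [-0.0, -3.137, 0.002]
contact_force: [0.1, 0.1, -3.0]
opening: 0.027
grip_force: 39.7
```

Call:
drive_tool --rows '[[[-0.0113,-0.0244,0],0],[[-0.0113,-0.0244,0],0],[[-0.0113,-0.0244,0],0],[[0,0,0],0],[[0,0,0.035],0],[[0,0,0.035],0],[[0,0,0.025],0],[[0,0,0],0],[[0,0,0],0]]'

```text
t: 5.0
tool_pos: [0.6833, 0.0901, 0.2085]
tool_rot: [0.001, -3.139, 0.0]
contact_force: [0.7, 1.1, -2.2]
opening: 0.0271
grip_force: 39.8
```

Call:
drive_tool --rows '[[[0,0,0.01],0],[[0,0,0.008],0],[[0,0,0.004],0],[[0,0,0.002],0],[[0,0,0.002],0],[[0,0,0],0]]'

```text
t: 5.6
tool_pos: [0.684, 0.0898, 0.1838]
tool_rot: [0.0, -3.141, 0.0]
contact_force: [-0.3, 0.1, -1.9]
opening: 0.0272
grip_force: 39.9
```

Call:
drive_tool --rows '[[[0,0,0.001],0],[[0,0,0.001],0],[[0,0,0.001],0],[[0,0,0.001],0],[[0,0,0],0]]'

```text
t: 6.1
tool_pos: [0.685, 0.09, 0.183]
tool_rot: [-0.001, 3.139, 0.0]
contact_force: [-3.0, 1.0, 8.0]
opening: 0.0275
grip_force: 40.9
```

Call:
drive_tool --rows '[[[0,0,0],0],[[0,0,0],0],[[0,0,0],0],[[0,0,0],0],[[0,0,0],0],[[0,0,-0.01],0],[[0,0,-0.03],0],[[0,0,-0.04],0],[[0,0,-0.04],0]]' --jaw 0

```text
t: 7.0
tool_pos: [0.6838, 0.0898, 0.3014]
tool_rot: [0.0, -3.141, 0.0]
contact_force: [-0.1, 0.6, 1.2]
opening: 0.0852
grip_force: 0.0
```

Call:
drive_tool --rows '[[[0.029,0.0256,0],0],[[0.029,0.0256,0],0],[[0.029,0.0256,0],0],[[0.029,0.0256,0],0],[[0.029,0.0256,0],0],[[0.029,0.0256,0],0],[[0.029,0.0256,0],0],[[0.029,0.0256,0],0],[[0.028,0.0252,0],0],[[0,0,0],0]]'

```text
t: 8.0
tool_pos: [0.4214, 0.322, 0.3009]
tool_rot: [-0.008, 3.141, 0.003]
contact_force: [-0.1, -0.3, 0.7]
opening: 0.0856
grip_force: 0.0
```

Run:
```python
from h import *
d=cam("top"); cv2.imwrite("pics/t1.png",cv2.resize(d["image"][140:330,150:430],None,fx=2.5,fy=2.5)); st()
```

```text
8.05 [0.4228 0.3209 0.3009] [-6.00e-03  3.14e+00  1.00e-03] [0.4 0.2 0.4] 0.08524006834445325 0.0
```

View pics/t1.png

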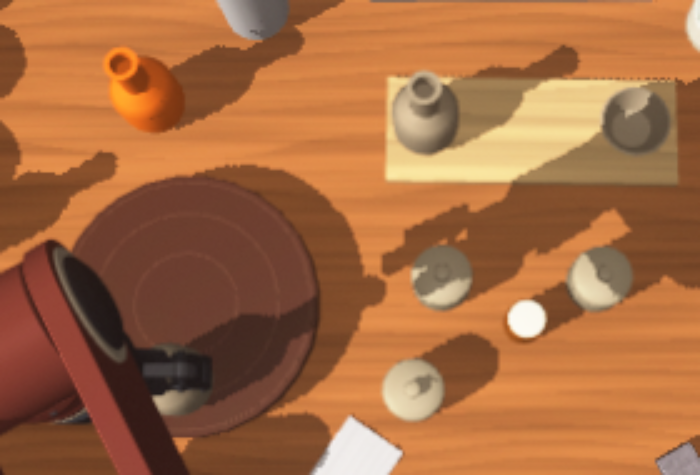

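Vase 1 stands upright on the board's left end (crop 425,110), and the caddies haven't moved. Next is vase 2.

Call:
drive_tool --rows '[[[0,0,0.03],0],[[0,0,0.03],0],[[0,0,0.02],0],[[0,0,0],0]]'

```text
t: 8.45
tool_pos: [0.4232, 0.3181, 0.2165]
tool_rot: [-0.002, -3.136, 0.005]
contact_force: [-0.1, -0.3, 0.3]
opening: 0.0852
grip_force: 0.0
```

Call:
drive_tool --rows '[[[0,0,0],0],[[0,0,0],0],[[0,0,0],0],[[0,0,0],0],[[0,0,0],0],[[0,0,0],0],[[0,0,0],0],[[0,0,0],0]]' --jaw 1

```text
t: 9.25
tool_pos: [0.4246, 0.3202, 0.2212]
tool_rot: [-0.001, 3.139, 0.002]
contact_force: [0.2, 0.7, 6.5]
opening: 0.027
grip_force: 40.6
```

Call:
drive_tool --rows '[[[0,0,-0.02],0],[[0,0,-0.035],0],[[0,0,-0.035],0],[[-0.0126,-0.033,0],0],[[-0.0126,-0.033,0],0],[[-0.0126,-0.033,0],0],[[-0.0126,-0.033,0],0],[[-0.0126,-0.033,0],0],[[-0.0126,-0.033,0],0],[[-0.0126,-0.033,0],0]]'

```text
t: 10.25
tool_pos: [0.5117, 0.0873, 0.3079]
tool_rot: [0.0, -3.138, 0.001]
contact_force: [1.2, 0.7, -2.5]
opening: 0.0268
grip_force: 40.4
```

Call:
drive_tool --rows '[[[-0.0126,-0.033,0],0],[[-0.0126,-0.033,0],0],[[-0.0126,-0.033,0],0],[[-0.027,0,0],0],[[-0.027,0,0],0],[[-0.027,0,0],0],[[-0.027,0,0],0],[[-0.026,0,0],0],[[0,0,0],0],[[0,0,0],0]]'

```text
t: 11.25
tool_pos: [0.6834, -0.0102, 0.3075]
tool_rot: [0.0, -3.137, -0.0]
contact_force: [-1.0, 0.6, -3.0]
opening: 0.0268
grip_force: 40.6
```

Call:
drive_tool --rows '[[[0,0,0.04],0],[[0,0,0.04],0],[[0,0,0.025],0],[[0,0,0.01],0],[[0,0,0],0],[[0,0,0],0]]'

```text
t: 11.85
tool_pos: [0.6846, -0.0103, 0.1967]
tool_rot: [-0.0, 3.139, -0.001]
contact_force: [0.3, -0.8, -2.0]
opening: 0.0273
grip_force: 40.5
```

Expecting contact near TCP z ≈ 0.188.

Call:
drive_tool --rows '[[[0,0,0.004],0],[[0,0,0.003],0],[[0,0,0.001],0],[[0,0,0.001],0],[[0,0,0.001],0],[[0,0,0],0]]'

```text
t: 12.45
tool_pos: [0.6853, -0.0101, 0.1883]
tool_rot: [-0.001, 3.138, -0.0]
contact_force: [-2.5, 0.6, 6.5]
opening: 0.027
grip_force: 41.7
```

Call:
drive_tool --rows '[[[0,0,0],0],[[0,0,0],0],[[0,0,0],0],[[0,0,0],0],[[0,0,0],0],[[0,0,-0.01],0],[[0,0,-0.03],0],[[0,0,-0.04],0],[[0,0,-0.035],0]]' --jaw 0

```text
t: 13.35
tool_pos: [0.6841, -0.0102, 0.3023]
tool_rot: [-0.0, 3.141, -0.0]
contact_force: [0.4, 0.3, 1.5]
opening: 0.0853
grip_force: 0.0
```

Call:
drive_tool --rows '[[[0.0395,-0.017,0],0],[[0.0395,-0.017,0],0],[[0.0395,-0.017,0],0],[[0.0395,-0.017,0],0],[[0,0,0.04],0],[[0,0,0.04],0],[[0,0,0],0]]'

```text
t: 14.05
tool_pos: [0.5227, -0.0775, 0.2147]
tool_rot: [-0.0, -3.132, -0.005]
contact_force: [-0.8, 0.5, -1.1]
opening: 0.0858
grip_force: 0.0
```

Run:
```python
from h import *
d=cam("scene"); cv2.imwrite("pics/s2.png",cv2.resize(d["image"][140:380,200:480],None,fx=2.5,fy=2.5)); st()
```

```text
14.1 [ 0.5245 -0.0779  0.2179] [ 0.000e+00 -3.136e+00 -2.000e-03] [-0.3 -0.3 -0.5] 0.08532530119592922 0.0
```

View pics/s2.png

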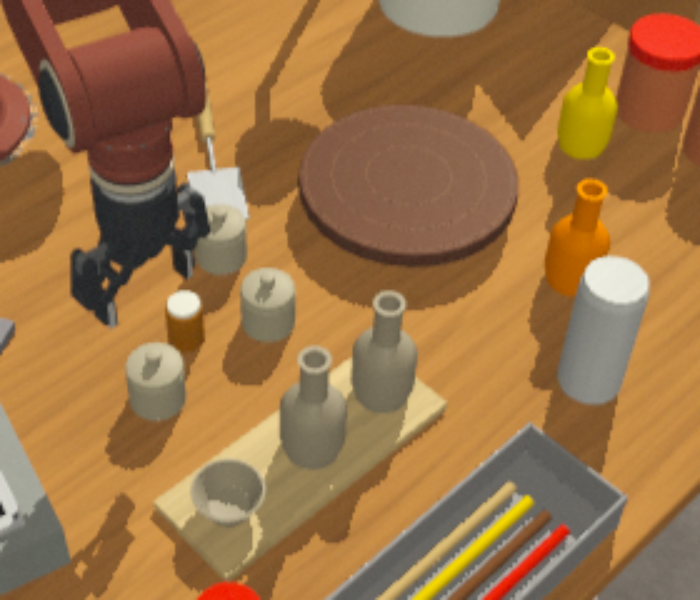

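Both vases stand on the board (crop 388,350 and 314,410), the bowl hasn't moved, and the gripper is above caddy 2. Next I'll move caddy 2.

Call:
drive_tool --rows '[[[0,0,0.035],0],[[0,0,0.035],0],[[0,0,0.035],0],[[0,0,0.014],0],[[0,0,0],0]]'

```text
t: 14.6
tool_pos: [0.5261, -0.0781, 0.1006]
tool_rot: [0.001, -3.14, -0.001]
contact_force: [0.1, -0.0, 0.2]
opening: 0.0852
grip_force: 0.0
```

Call:
drive_tool --rows '[[[0,0,0],0],[[0,0,0],0],[[0,0,0],0],[[0,0,0],0],[[0,0,0],0],[[0,0,0],0]]' --jaw 1

```text
t: 15.2
tool_pos: [0.5283, -0.0789, 0.1042]
tool_rot: [-0.001, 3.136, -0.003]
contact_force: [-0.4, -0.2, 6.2]
opening: 0.0593
grip_force: 43.8
```

Call:
drive_tool --rows '[[[0,0,-0.02],0],[[0,0,-0.04],0],[[0,0,-0.045],0],[[0,0,-0.045],0],[[-0.0025,0.0394,0],0],[[-0.0025,0.0394,0],0],[[-0.0025,0.0394,0],0],[[-0.0025,0.0394,0],0],[[-0.0025,0.0394,0],0],[[-0.0025,0.0394,0],0]]'

```text
t: 16.2
tool_pos: [0.5407, 0.1598, 0.2513]
tool_rot: [-0.0, 3.141, 0.0]
contact_force: [-0.4, -0.5, -2.2]
opening: 0.0588
grip_force: 44.1
```

Call:
drive_tool --rows '[[[-0.0025,0.0394,0],0],[[-0.0025,0.0394,0],0],[[-0.0025,0.0394,0],0],[[-0.0025,0.0394,0],0],[[-0.0025,0.0394,0],0],[[0,0,0],0],[[0,0,0.04],0],[[0,0,0.04],0],[[0,0,0],0],[[0,0,0],0]]'

```text
t: 17.2
tool_pos: [0.5531, 0.3545, 0.1705]
tool_rot: [-0.0, -3.14, 0.002]
contact_force: [0.3, 0.5, -0.6]
opening: 0.0587
grip_force: 44.3
```

Call:
drive_tool --rows '[[[0,0,0.012],0],[[0,0,0.006],0],[[0,0,0.002],0],[[0,0,0.001],0],[[0,0,0.001],0],[[0,0,0.001],0],[[0,0,0],0]]'

```text
t: 17.9
tool_pos: [0.5538, 0.3554, 0.1493]
tool_rot: [-0.0, 3.141, 0.0]
contact_force: [-3.0, -0.6, 4.3]
opening: 0.0588
grip_force: 45.1
```

Call:
drive_tool --rows '[[[0,0,0],0],[[0,0,0],0],[[0,0,0],0],[[0,0,0],0],[[0,0,-0.01],0],[[0,0,-0.035],0],[[0,0,-0.035],0]]' --jaw 0

```text
t: 18.6
tool_pos: [0.553, 0.3549, 0.2281]
tool_rot: [0.0, -3.139, 0.002]
contact_force: [1.2, 0.6, -0.6]
opening: 0.0854
grip_force: 0.0
```

Call:
drive_tool --rows '[[[0.0039,-0.04,0],0],[[0.0039,-0.04,0],0],[[0.0039,-0.04,0],0],[[0.0039,-0.04,0],0],[[0.0039,-0.04,0],0],[[0.0039,-0.04,0],0],[[0.0036,-0.04,0],0],[[0,0,0],0],[[0,0,0],0]]'

```text
t: 19.5
tool_pos: [0.5268, 0.0745, 0.2288]
tool_rot: [0.003, 3.14, 0.001]
contact_force: [0.4, -0.0, -0.3]
opening: 0.0853
grip_force: 0.0
```

Run:
```python
from h import *
d=cam("scene"); cv2.imwrite("pics/s3.png",cv2.resize(d["image"][140:380,200:480],None,fx=2.5,fy=2.5)); st()
print(proj(d,[(.527,.075,.076),(.416,.103,.076),(.554,.355,.121),(.555,.355,.045)])*1-[200,140])
```

```text
19.55 [0.5268 0.0753 0.2286] [0.000e+00 3.141e+00 1.000e-03] [ 0.2  0.1 -0.3] 0.08534029403057564 0.0
[[105.01099773 110.20016566]
 [ 85.53135848  83.71030183]
 [184.38371519  54.65107153]
 [182.00311519  74.33784354]]
```

View pics/s3.png

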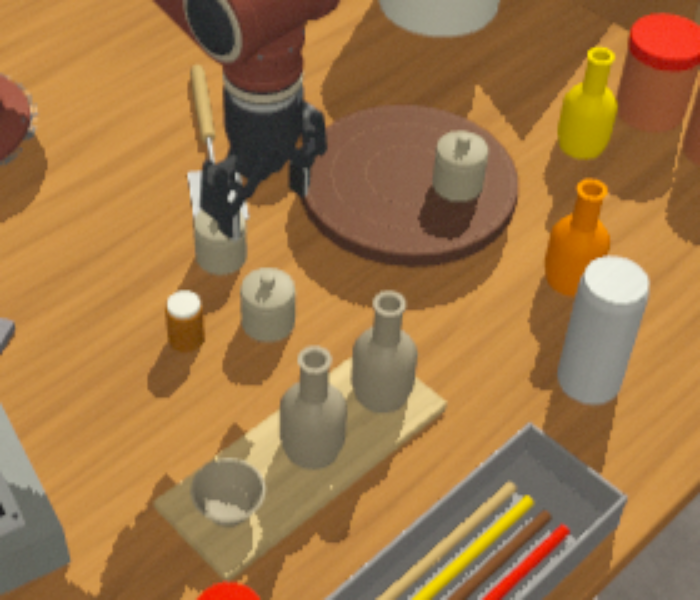

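The first caddy stands on the disc (crop 461,165). Caddy 1's knob is at crop (266,280), which matches its predicted pixel, so I'll descend on it.

Call:
drive_tool --rows '[[[0,0,0.04],0],[[0,0,0.04],0],[[0,0,0.035],0],[[0,0,0.01],0],[[0,0,0],0]]'

```text
t: 20.05
tool_pos: [0.5255, 0.0762, 0.1014]
tool_rot: [0.003, -3.138, -0.0]
contact_force: [0.7, -1.0, -0.0]
opening: 0.0854
grip_force: 0.0
```

Call:
drive_tool --rows '[[[0,0,0],0],[[0,0,0],0],[[0,0,0],0],[[0,0,0],0],[[0,0,0],0],[[0,0,0],0]]' --jaw 1

```text
t: 20.65
tool_pos: [0.5286, 0.0753, 0.1058]
tool_rot: [-0.0, 3.136, 0.001]
contact_force: [-0.2, -0.2, 6.7]
opening: 0.0585
grip_force: 44.0
```

Call:
drive_tool --rows '[[[0,0,-0.02],0],[[0,0,-0.04],0],[[0,0,-0.045],0],[[0,0,-0.045],0],[[0.0115,0.035,0],0],[[0.0115,0.035,0],0],[[0.0115,0.035,0],0],[[0.0115,0.035,0],0],[[0.0115,0.035,0],0],[[0.0115,0.035,0],0]]'

```text
t: 21.65
tool_pos: [0.4566, 0.2863, 0.253]
tool_rot: [-0.0, 3.141, 0.0]
contact_force: [1.2, -0.3, -2.7]
opening: 0.0587
grip_force: 44.1
```

Call:
drive_tool --rows '[[[0.0115,0.035,0],0],[[0.0115,0.035,0],0],[[0,0,0],0],[[0,0,0.04],0],[[0,0,0.04],0],[[0,0,0.012],0],[[0,0,0.002],0],[[0,0,0],0],[[0,0,0],0]]'

```text
t: 22.55
tool_pos: [0.4359, 0.3557, 0.1616]
tool_rot: [0.0, 3.138, 0.003]
contact_force: [1.3, -0.2, -2.0]
opening: 0.059
grip_force: 44.2
```

Call:
drive_tool --rows '[[[0,0,0.002],0],[[0,0,0.002],0],[[0,0,0.001],0],[[0,0,0.001],0],[[0,0,0],0],[[0,0,0],0]]'

```text
t: 23.15
tool_pos: [0.4345, 0.3552, 0.1528]
tool_rot: [0.0, -3.141, 0.0]
contact_force: [0.0, -0.1, -1.7]
opening: 0.0589
grip_force: 44.2
```

Call:
drive_tool --rows '[[[0,0,0.001],0],[[0,0,0.001],0],[[0,0,0.001],0],[[0,0,0],0],[[0,0,0],0]]'

```text
t: 23.65
tool_pos: [0.4346, 0.3552, 0.1509]
tool_rot: [0.0, -3.141, 0.0]
contact_force: [-3.4, -1.6, 6.0]
opening: 0.0588
grip_force: 45.0
```

Call:
drive_tool --rows '[[[0,0,0],0],[[0,0,0],0],[[0,0,0],0],[[0,0,0],0],[[0,0,-0.01],0],[[0,0,-0.035],0],[[0,0,-0.035],0]]' --jaw 0

```text
t: 24.35
tool_pos: [0.434, 0.3548, 0.2304]
tool_rot: [0.0, -3.14, 0.002]
contact_force: [0.6, 1.2, 0.8]
opening: 0.0853
grip_force: 0.0
```

Call:
drive_tool --rows '[[[0.0025,-0.036,0],0],[[0.0025,-0.036,0],0],[[0.0025,-0.036,0],0],[[0.0025,-0.036,0],0],[[0.0025,-0.036,0],0],[[0.0025,-0.036,0],0],[[0.003,-0.036,0],0],[[0,0,0],0],[[0,0,0],0]]'

```text
t: 25.25
tool_pos: [0.4168, 0.1027, 0.2307]
tool_rot: [0.003, 3.14, 0.001]
contact_force: [0.1, -0.2, -0.0]
opening: 0.0854
grip_force: 0.0
```

Run:
```python
from h import *
d=cam("scene"); cv2.imwrite("pics/s4.png",cv2.resize(d["image"][140:380,200:480],None,fx=2.5,fy=2.5)); st()
print((proj(d,[(.416,.103,.076),(.416,.103,0),(.554,.355,.121),(.435,.355,.121)])-[200,140])*2.5)
```

```text
25.3 [0.4168 0.1033 0.2306] [0.00e+00 3.14e+00 1.00e-03] [-1.   0.6  0.2] 0.08543849226089027 0.0
[[213.8283962  209.27575459]
 [216.22473795 255.91574155]
 [460.95928798 136.62767883]
 [384.76649871  87.43866537]]
```

View pics/s4.png

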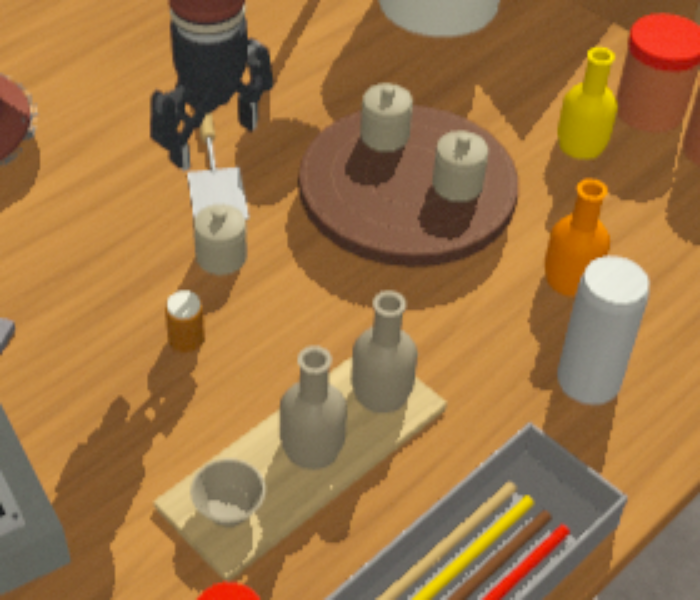

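Two caddies are on the disc (crop 387,115 and 461,165). The third, at (220,238), hasn't moved.

Call:
drive_tool --rows '[[[0,0,0.04],0],[[0,0,0.04],0],[[0,0,0.035],0],[[0,0,0.01],0],[[0,0,0],0]]'

```text
t: 25.8
tool_pos: [0.4155, 0.1039, 0.1036]
tool_rot: [0.003, -3.138, 0.0]
contact_force: [0.2, 0.3, 0.4]
opening: 0.0855
grip_force: 0.0
```

Call:
drive_tool --rows '[[[0,0,0],0],[[0,0,0],0],[[0,0,0],0],[[0,0,0],0],[[0,0,0],0],[[0,0,0],0]]' --jaw 1

```text
t: 26.4
tool_pos: [0.4185, 0.1034, 0.1076]
tool_rot: [-0.0, 3.137, 0.001]
contact_force: [0.0, 0.5, 6.3]
opening: 0.0585
grip_force: 44.1
```

Call:
drive_tool --rows '[[[0,0,-0.02],0],[[0,0,-0.04],0],[[0,0,-0.045],0],[[0,0,-0.045],0],[[-0.0164,0.0314,0],0],[[-0.0164,0.0314,0],0],[[-0.0164,0.0314,0],0],[[-0.0164,0.0314,0],0],[[-0.0164,0.0314,0],0],[[0,0,0],0]]'

```text
t: 27.4
tool_pos: [0.4995, 0.2629, 0.2549]
tool_rot: [-0.005, 3.141, 0.002]
contact_force: [-0.4, -0.6, -2.8]
opening: 0.0589
grip_force: 44.3
```

Call:
drive_tool --rows '[[[0,0,0.04],0],[[0,0,0.04],0],[[0,0,0.012],0],[[0,0,0.005],0],[[0,0,0.001],0],[[0,0,0.001],0],[[0,0,0],0],[[0,0,0],0]]'

```text
t: 28.2
tool_pos: [0.4993, 0.2604, 0.1575]
tool_rot: [-0.0, 3.139, 0.001]
contact_force: [0.1, 0.1, -2.8]
opening: 0.0586
grip_force: 44.4
```

Call:
drive_tool --rows '[[[0,0,0.001],0],[[0,0,0.001],0],[[0,0,0.001],0],[[0,0,0],0],[[0,0,0],0]]'

```text
t: 28.7
tool_pos: [0.4985, 0.2602, 0.1528]
tool_rot: [0.0, -3.141, 0.0]
contact_force: [-0.5, -0.3, -2.3]
opening: 0.0585
grip_force: 44.7
```

Call:
drive_tool --rows '[[[0,0,0.001],0],[[0,0,0.001],0],[[0,0,0],0],[[0,0,0],0]]'

```text
t: 29.1
tool_pos: [0.4987, 0.2602, 0.1528]
tool_rot: [0.001, -3.141, 0.001]
contact_force: [-5.1, -2.0, 9.2]
opening: 0.0585
grip_force: 45.6
```

Call:
drive_tool --rows '[[[0,0,0],0],[[0,0,0],0],[[0,0,0],0],[[0,0,0],0],[[0,0,-0.01],0],[[0,0,-0.035],0],[[0,0,-0.045],0],[[0,0,-0.045],0]]' --jaw 0

```text
t: 29.9
tool_pos: [0.4981, 0.26, 0.2876]
tool_rot: [0.0, -3.141, 0.0]
contact_force: [1.2, 0.1, -0.3]
opening: 0.0857
grip_force: 0.0
```

Call:
drive_tool --rows '[[[0.005,-0.04,0],0],[[0.005,-0.04,0],0],[[0.005,-0.04,0],0],[[0.005,-0.04,0],0],[[0.005,-0.04,0],0],[[0.005,-0.04,0],0],[[0.005,-0.04,0],0],[[0.005,-0.04,0],0],[[0,0,0],0]]'

```text
t: 30.8
tool_pos: [0.4581, -0.0633, 0.2868]
tool_rot: [0.009, 3.141, -0.003]
contact_force: [0.9, -0.2, 0.6]
opening: 0.0851
grip_force: 0.0
```

Run:
```python
from h import *
d=cam("top"); a=d["image"]; cv2.imwrite("pics/t5.png",a); st()
c=cam("scene")["image"]
l=cv2.resize(a[150:330,160:550],(780,360)); r=cv2.resize(c[150:400,110:480],None,fx=.9,fy=.9)
r2=cv2.resize(c[280:400,110:250],None,fx=1.85,fy=1.85,interpolation=cv2.INTER_CUBIC)
o=np.zeros((590,790,3),np.uint8); o[:360,:780]=l; o[363:363+225,:333]=r[:225]; o[363:363+222,400:400+r2.shape[1]]=r2[:222]
cv2.imwrite("pics/m5.png",o)
```

```text
30.85 [ 0.4584 -0.0616  0.2867] [ 0.006  3.14  -0.   ] [ 0.5  0.2 -0.3] 0.08547145885943641 0.0
```

View pics/m5.png

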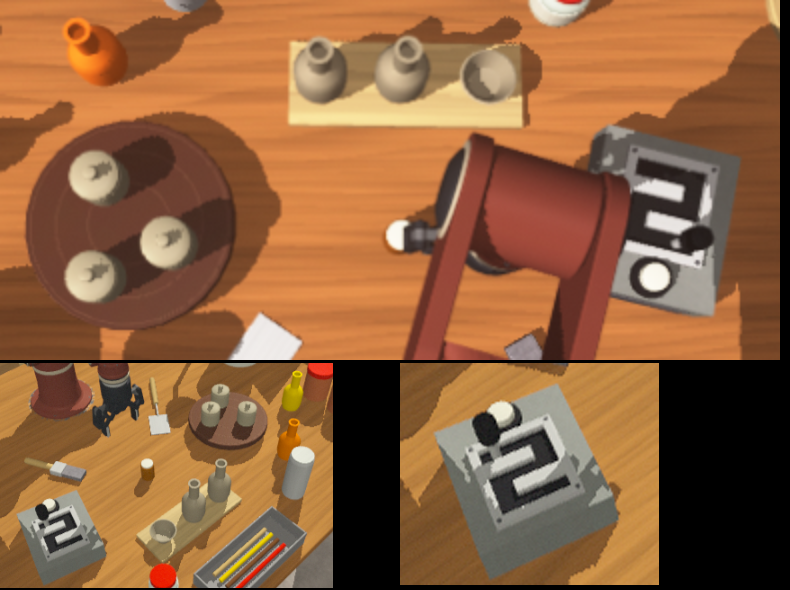

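The three caddies stand wholly on the disc (mosaic 98,178; 94,276; 166,242), the vases are on the board, and the pot and bowl haven't moved. The lever is still at park. The frame's four screws give a box yaw of -0.244 rad, and the lever is at gate_y ≈ 0.006. I'll turn to the box's axes and go over the knob.

Call:
drive_tool --rows '[[[0,0,0],0.122],[[0,0,0],0.122],[[-0.0104,-0.0331,0],0],[[-0.0104,-0.0331,0],0],[[-0.0104,-0.0331,0],0],[[-0.0104,-0.0331,0],0],[[-0.0104,-0.0331,0],0],[[-0.0104,-0.0331,0],0],[[-0.0104,-0.0331,0],0],[[-0.0104,-0.0331,0],0]]'

```text
t: 31.9
tool_pos: [0.4766, -0.3368, 0.2862]
tool_rot: [0.378, 3.118, 0.001]
contact_force: [0.6, 0.9, 0.7]
opening: 0.0854
grip_force: 0.0
```

Call:
drive_tool --rows '[[[0,0,0.02],0],[[0,0,0.02],0],[[0,0,0],0]]'

```text
t: 32.2
tool_pos: [0.4752, -0.3347, 0.2424]
tool_rot: [-0.379, -3.114, -0.006]
contact_force: [-0.4, 0.6, -0.7]
opening: 0.0852
grip_force: 0.0
```

Run:
```python
from h import *
from scipy.spatial.transform import Rotation as R
o=st(); M=R.from_rotvec(o["tool_rot"]).as_matrix(); print(np.round(M,3), np.round(o["q"],2))
print(M.T@(np.array([.4748,-.3389,.178])-o["tool_pos"]))
d=cam("scene"); uv=proj(d,[(.4748,-.3389,.14)])[0]; print(uv)
cv2.imwrite("pics/s6.png",cv2.resize(d["image"][250:400,90:260],None,fx=4,fy=4,interpolation=cv2.INTER_CUBIC))
```

```text
32.2 [ 0.4752 -0.3347  0.2424] [-0.379 -3.114 -0.006] [-0.4  0.6 -0.7] 0.08517419652798225 0.0
[[-0.971  0.24  -0.005]
 [ 0.24   0.971  0.005]
 [ 0.006  0.003 -1.   ]] [-0.74 -0.    1.77  0.    1.38 -2.07]
[-0.00100674 -0.00435066  0.06442898]
[153.42352002 311.21388282]
```

View pics/s6.png

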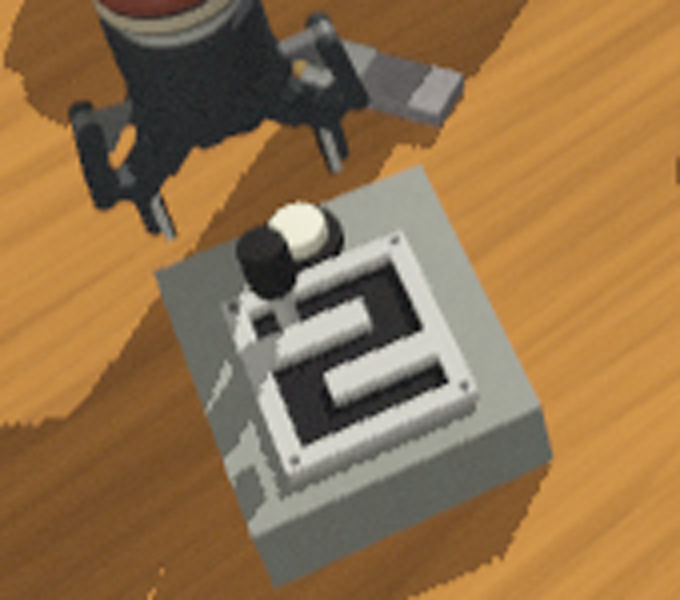

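Run:
```python
from h import *
d=cam("scene");t=cam("top")
np.set_printoptions(precision=4,suppress=True)
s=lambda x,y:(90+(x+.5)/4-.5,250+(y+.5)/4-.5)
q=lambda x,y:(430+(x+.5)/5-.5,200+(y+.5)/5-.5)
print("knob scene",back(d,[s(262,238)],.14),"top",back(t,[q(402,345)],.14))
print("button scene",back(d,[s(302,228)],.08),"top",back(t,[q(288,441)],.08))
F=back(d,[s(397,240),s(464,385),s(295,461),s(234,307)],.07); print("frame",F[:,:2],F.mean(0))
a=t["image"][195:320,430:550]; cv2.imwrite("pics/t6.png",cv2.resize(a,None,fx=4.6,fy=4.6,interpolation=cv2.INTER_CUBIC))
```

```text
knob scene [[ 0.4724 -0.333   0.14  ]] top [[ 0.4712 -0.3359  0.14  ]]
button scene [[ 0.4355 -0.298   0.08  ]] top [[ 0.4318 -0.3035  0.08  ]]
frame [[ 0.4746 -0.2584]
 [ 0.5861 -0.2876]
 [ 0.5624 -0.3845]
 [ 0.4498 -0.3557]] [ 0.5183 -0.3215  0.07  ]
```

Call:
drive_tool --rows '[[[0.003,-0.0015,0.02],0],[[0,0,0.025],0],[[0,0,0.02],0],[[0,0,0],0],[[0,0,0],0]]'

```text
t: 32.85
tool_pos: [0.4728, -0.3377, 0.1823]
tool_rot: [0.381, 3.117, -0.001]
contact_force: [0.5, -0.2, 0.5]
opening: 0.0856
grip_force: 0.0
```

Call:
drive_tool --rows '[[[0,0,0],0],[[0,0,0],0],[[0,0,0],0],[[0,0,0],0],[[0,0,0],0],[[0,0,0],0],[[0,0,0],0],[[0,0,0],0]]' --jaw 1

```text
t: 33.65
tool_pos: [0.4724, -0.338, 0.1818]
tool_rot: [0.382, 3.117, -0.001]
contact_force: [-0.8, -0.3, 4.6]
opening: 0.0267
grip_force: 39.6
```

Call:
drive_tool --rows '[[[0,0.008,0],0],[[0,0.01,0],0],[[0,0.01,0],0],[[0,0.01,0],0],[[0,0.01,0],0],[[0,0.005,0],0],[[0,0,0],0],[[0,0,0],0]]'

```text
t: 34.45
tool_pos: [0.4857, -0.285, 0.1815]
tool_rot: [0.381, 3.117, 0.001]
contact_force: [0.7, 1.5, 6.2]
opening: 0.0272
grip_force: 40.0
```

Call:
drive_tool --rows '[[[0,0.003,0],0],[[0,0.003,0],0],[[0,0,0],0],[[0,0,0],0],[[0,0,0],0]]'

```text
t: 34.95
tool_pos: [0.4867, -0.2805, 0.1813]
tool_rot: [0.382, 3.117, -0.001]
contact_force: [-0.4, -3.7, 4.3]
opening: 0.0269
grip_force: 40.1
```

Call:
drive_tool --rows '[[[0,0.003,0],0],[[0,0.003,0],0],[[0,0,0],0],[[0,0,0],0]]'

```text
t: 35.35
tool_pos: [0.4868, -0.2784, 0.1806]
tool_rot: [-0.382, -3.118, 0.017]
contact_force: [-2.9, -19.3, -2.1]
opening: 0.0272
grip_force: 40.2
```

Call:
drive_tool --rows '[[[0,-0.004,0],0],[[0,-0.004,0],0],[[0,0,0],0],[[0,0,0],0],[[0,0,0],0],[[0,0,0],0],[[0,0,0],0],[[0,0,0],0],[[0,0,0],0],[[0,0,0],0]]'

```text
t: 36.35
tool_pos: [0.4862, -0.282, 0.1814]
tool_rot: [0.382, 3.118, 0.001]
contact_force: [-0.2, -1.7, 6.0]
opening: 0.0268
grip_force: 40.9
```

Call:
drive_tool --rows '[[[-0.008,0,0],0],[[-0.008,0,0],0],[[-0.008,0,0],0],[[-0.008,0,0],0],[[-0.006,0,0],0],[[-0.002,0,0],0],[[0,0,0],0],[[0,0,0],0]]'

```text
t: 37.15
tool_pos: [0.5249, -0.2917, 0.1814]
tool_rot: [-0.382, -3.118, -0.001]
contact_force: [-0.7, -2.1, 6.3]
opening: 0.0268
grip_force: 41.0
```

Call:
drive_tool --rows '[[[0,-0.01,0],0],[[0,-0.01,0],0],[[0,-0.01,0],0],[[0,-0.01,0],0],[[0,-0.01,0],0],[[0,-0.006,0],0],[[0,-0.004,0],0],[[0,0,0],0],[[0,0,0],0],[[0,0,0],0]]'

```text
t: 38.15
tool_pos: [0.5104, -0.3495, 0.1817]
tool_rot: [-0.382, -3.118, -0.004]
contact_force: [-2.3, 0.4, 8.9]
opening: 0.0271
grip_force: 41.0
```

Call:
drive_tool --rows '[[[0,0,0],0],[[0,0,0],0],[[0,0,0],0],[[0,0,0],0],[[0,0,0],0],[[0,0,0],0]]'

```text
t: 38.75
tool_pos: [0.5104, -0.3494, 0.1817]
tool_rot: [-0.382, -3.118, -0.004]
contact_force: [-2.0, -0.9, 8.6]
opening: 0.0272
grip_force: 41.0
```

Call:
drive_tool --rows '[[[-0.008,0,0],0],[[-0.008,0,0],0],[[-0.008,0,0],0],[[-0.008,0,0],0],[[-0.006,0,0],0],[[-0.002,0,0],0],[[0,0,0],0],[[0,0,0],0]]'

```text
t: 39.55
tool_pos: [0.5495, -0.3592, 0.1817]
tool_rot: [0.382, 3.118, 0.003]
contact_force: [-1.3, -0.6, 7.7]
opening: 0.0268
grip_force: 41.0
```

Call:
drive_tool --rows '[[[0,0.01,0],0],[[0,0.01,0],0],[[0,0.01,0],0],[[0,0.01,0],0],[[0,0.01,0],0],[[0,0.006,0],0],[[0,0.004,0],0],[[0,0,0],0],[[0,0,0],0],[[0,0,0],0]]'

```text
t: 40.55
tool_pos: [0.5641, -0.3007, 0.1815]
tool_rot: [0.382, 3.117, 0.003]
contact_force: [0.6, 0.4, 6.3]
opening: 0.0273
grip_force: 40.9
```

Call:
drive_tool --rows '[[[0,0,0],0],[[0,0,0],0],[[0,0,0],0],[[0,0,0],0],[[0,0,0],0],[[0,0,0],0]]'

```text
t: 41.15
tool_pos: [0.5641, -0.3007, 0.1815]
tool_rot: [0.382, 3.117, 0.003]
contact_force: [0.7, -0.3, 7.2]
opening: 0.0268
grip_force: 40.9
```

Call:
drive_tool --rows '[[[0,0,0],0],[[0,0,0],0],[[0,0,0],0],[[0,0,0],0],[[0,0,0],0],[[0,0,-0.01],0],[[0,0,-0.04],0],[[0,0,-0.04],0],[[0,0,0],0]]' --jaw 0

```text
t: 42.05
tool_pos: [0.5661, -0.3033, 0.2802]
tool_rot: [0.38, 3.106, -0.01]
contact_force: [0.3, -1.1, 1.1]
opening: 0.0853
grip_force: 0.0
```

Call:
drive_tool --rows '[[[0.032,-0.0085,0],0],[[0.032,-0.0085,0],0],[[0.032,-0.0085,0],0],[[0.0306,-0.0084,0],0],[[0,0,0],0],[[0,0,0],0],[[0,0,0],0],[[0,0,0],0]]' --jaw 1

```text
t: 42.85
tool_pos: [0.4333, -0.304, 0.2712]
tool_rot: [0.381, 3.118, -0.0]
contact_force: [-0.3, 0.4, -0.1]
opening: 0.0
grip_force: 0.0
```

Run:
```python
from h import *
st(); c=cam("scene")
a=c["image"]
l=cv2.resize(a[260:400,100:250],(600,560),interpolation=cv2.INTER_CUBIC); r=cv2.resize(a[170:260,310:420],(195,160))
o=np.zeros((560,798,3),np.uint8);o[:,:600]=l;o[:160,602:797]=r; cv2.imwrite("pics/m7.png",o)
print((proj(c,[(.433,-.303,.08),(.5641,-.3007,.14)])-[100,260])*4)
```

```text
42.85 [ 0.4333 -0.304   0.2712] [ 0.381  3.118 -0.   ] [-0.3  0.4 -0.1] 7.962646716162606e-06 0.0
[[251.0897123  188.70920048]
 [360.61285291 263.26088874]]
```

View pics/m7.png

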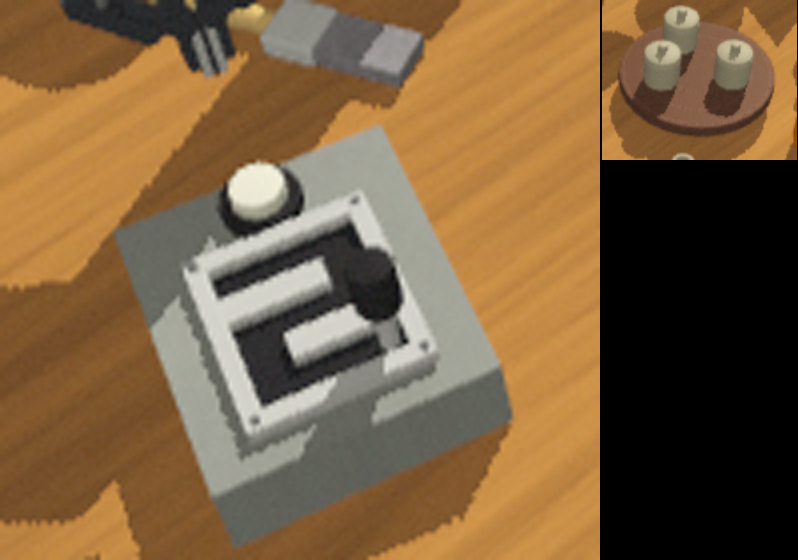

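The lever is at the far end of lane 3 (knob 369,262) and the disc is still loaded. Button and knob show the same pixel offset from prediction, so the button position is right. Descending to press.

Call:
drive_tool --rows '[[[0,0,0.04],0],[[0,0,0.04],0],[[0,0,0.03],0],[[0,0,0],0],[[0,0,0.003],0],[[0,0,0.003],0],[[0,0,0.003],0],[[0,0,0.003],0],[[0,0,0],0],[[0,0,0],0]]'

```text
t: 43.9
tool_pos: [0.4336, -0.3048, 0.1506]
tool_rot: [0.382, 3.115, -0.003]
contact_force: [2.9, -1.1, 4.3]
opening: -0.0001
grip_force: 2.4
```

Call:
drive_tool --rows '[[[0,0,0.003],0],[[0,0,0.003],0],[[0,0,0.003],0],[[0,0,0.002],0],[[0,0,0],0],[[0,0,0],0]]'

```text
t: 44.5
tool_pos: [0.4342, -0.3054, 0.1479]
tool_rot: [0.381, 3.118, -0.001]
contact_force: [-16.6, 15.9, 52.3]
opening: 0.0003
grip_force: 25.8
```

Call:
drive_tool --rows '[[[0,0,-0.005],0],[[0,0,0],0],[[0,0,0],0],[[0,0,0],0]]'

```text
t: 44.9
tool_pos: [0.4339, -0.3051, 0.1483]
tool_rot: [0.381, 3.116, -0.003]
contact_force: [-6.5, 6.6, 26.4]
opening: -0.0
grip_force: 13.1
```

Call:
drive_tool --rows '[[[0,0,-0.003],0],[[0,0,0],0],[[0,0,0],0],[[0,0,0],0]]'

```text
t: 45.3
tool_pos: [0.4337, -0.3049, 0.1485]
tool_rot: [0.382, 3.115, -0.003]
contact_force: [0.5, 1.4, 10.9]
opening: 0.0001
grip_force: 5.6
```

Call:
drive_tool --rows '[[[0,0,-0.003],0],[[0,0,0],0],[[0,0,0],0],[[0,0,0],0]]'

```text
t: 45.7
tool_pos: [0.4332, -0.3046, 0.1498]
tool_rot: [0.382, 3.116, -0.003]
contact_force: [3.7, -1.8, 5.0]
opening: 0.0
grip_force: 2.6
```

Call:
drive_tool --rows '[[[0,0,-0.003],0],[[0,0,0],0],[[0,0,0],0],[[0,0,0],0]]'

```text
t: 46.1
tool_pos: [0.4324, -0.3041, 0.1518]
tool_rot: [-0.382, -3.118, 0.0]
contact_force: [3.1, -1.1, 3.3]
opening: -0.0001
grip_force: 2.1
```

There's a hard stop at 0.1484, and above it the force falls by about 0.85 N/mm to zero near 0.156. That matches the button's 8 mm travel, so it went fully down. Retreating now for a last look.

Call:
drive_tool --rows '[[[0,0,-0.01],0],[[0,0,-0.03],0],[[0,0,-0.045],0],[[0,0,-0.045],0],[[0.02,0,0],0],[[0.02,0,0],0],[[0,0,0],0],[[0,0,0],0]]'

```text
t: 46.9
tool_pos: [0.3931, -0.2937, 0.2808]
tool_rot: [-0.382, -3.116, -0.003]
contact_force: [-0.5, -0.3, 0.5]
opening: 0.0001
grip_force: 0.0
```

Run:
```python
from h import *
st(); a=cam("scene")["image"]; cv2.imwrite("pics/f.png",cv2.resize(a[150:400,110:480],(800,540)))
```

```text
46.9 [ 0.3931 -0.2937  0.2808] [-3.820e-01 -3.116e+00 -3.000e-03] [-0.5 -0.3  0.5] 9.023386183322173e-05 0.0
```

View pics/f.png

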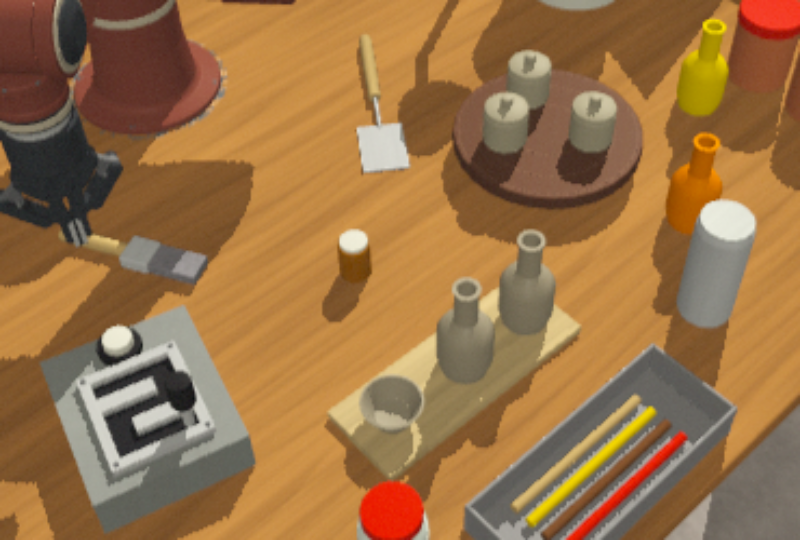

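The last picture shows everything in place: three caddies on the disc, both vases on the board, the lever at the end of lane 3 (180,390), and the button sprung back (117,340).

```bash
python3 -c "
from station import ctrl
print(ctrl.finish_job())"
```

```text
the job is handed in; nothing more can be done
None
```

The job is handed in at about 47 s: both vases are on the ware board, all three caddies present are on the turntable, the lever rested at each lane end and is at the end of lane 3, and the start button was then pressed fully and sprang back; the verdict was not shown.

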